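# Put the long battery pack on charge in the sloped dock

### The arm

A 7-joint arm with a two-finger parallel gripper is mounted at the origin on the work surface. World frame = base frame: x ahead of the robot, y to its left, z up, the work surface at z = 0. Lengths are in m, angles in degrees, forces in N, time in s.
With the tool pointing down it reaches from about 0.4 to 0.85 m from the base axis. Payload 6.9 kg.
Tool frame: the origin (TCP) lies between the finger pads; the fingertips stand 8 mm ahead of it and the grasp point (between the pads) lies 11 mm behind it (env.nose_length is the distance from the TCP to the fingertips, in m); z points along the fingers, y is the line along which they close (so a half turn about z gives the same grasp; the last joint's range is limited). The gripper opens to 85 mm and grips with 20 to 120 N. Pads are 22 mm wide; open, the fingers measure 114 mm over their backs; the gripper's body (76 mm by 85 mm) begins 54 mm behind the grasp point. The pads swing forward as they close: fully open they stand 13 mm farther back than shut.
Start: joints at [-68.039, 29.078, -13.613, 85.955, 7.202, 65.827, -8.869], TCP at [0.171, 0.601, 0.239] pointing down, gripper open.
Joint ranges: [-176.47, 176.47], [-13.61, 117.27], [-81.72, 77.17], [0.22, 143.17], [-87.28, 267.28], [10, 112.55], [-165.47, 165.47]. Speed limits (degrees/s): [136.94, 136.94, 180, 180, 180, 180, 180].

### API

Orientations are given as [roll, pitch, yaw] about the fixed x, y, z axes, in that order (R = Rz(yaw) Ry(pitch) Rx(roll)).
In Python, from plant import env, vision, spotter gives the robot as it stands.
- The arm moves only by the tool servo_tool, never from a script. Its argument "steps" is a list of rows, each a list of 7 numbers: the closure in counts, from 0 (fully open) to 255 (shut), then the shift along the world's x, y, z as a fraction of full scale, then the turn, a rotation vector about the world's x, y, z as a fraction of full scale. In form: [[jaw, x, y, z, ax, ay, az], ...]. A call has 1 to 12 rows; each row shifts and turns the commanded pose from where the row before left it; what a row does not reach is not made up. Full scale, the value 1, is 0.05 m for a shift and pi/4 rad for a turn. A row lasts 1/12 s, in which the tool goes at most 41.7 mm and 7.16 degrees, less where a joint would pass 70% of its speed; a pose out of reach is approached as far as the arm can. A call with a number of a shift or a turn outside -1 to 1 is refused whole. A call with a gripper value outside its range is refused whole. The fingers move at their own pace and stop on an object; "grip_force" is the grip in N (left out, the last holds). Time passes only in rows, so rows that do not move let the fingers close. It gives the time, the measured TCP pose, the force, the opening and the grip force at its end, in the units of the state.
- env.get_state(): the state, without advancing time (a new reading comes with each control period).
- vision.snapshot(name): name is "scene" or "top" or "wrist"; returns the picture (400x640x3 uint8, red, green, blue); there is no depth.
- vision.get_calibration(name): a dict with "camera_matrix" (3x3 intrinsics, pixels), "k1" (the pictures are not rectified: a ray, as slopes to the right and down, at radius r is drawn at 1 + k1 r^2 times it, then the intrinsics apply), "T" (4x4, takes a point from camera to world coordinates). Camera axes: x right, y up, looking along -z (the intrinsics and any distortion apply to the point x, -y, -z); pixel columns grow to the right and rows downward; lengths in m; the calibration is good to about 2 mm. A picture is of the moment at which its call begins: read the wrist's pose just before it. get_calibration takes no time and is no camera call; for the wrist camera it gives the pose at the moment of the call.
- env.sign_off(): hands the job in; it is judged then, once.
Trained networks look in the newest picture that a camera, given by its name, has taken for a name from the list of things; names that differ only in an ending like _2 or _b are one class to them, and where a whole thing is asked for, a point or a joint stands for the part that bears it (a point fixed in the world has none). Each returns a list of dicts, best first, with "confidence" (0 to 1); they miss things now and then, are a little off and sometimes report something else, mostly with a low value. They report only what shows in the picture. A call takes as long as a camera call. They do not tell look-alikes from the thing itself.
- spotter.regions_of(camera, query): "mask" (400x640 bool, what is visible of it) and "bbox" ([left, top, width, height] in pixels, round what is visible of it).
- spotter.tip_of(camera, query): "xy" ([column, row] in pixels: a listed point, or the origin of a listed thing).
The state is a dict: "clock": time; "qpos": joint angles; "qd": joint speeds; "tau": joint torques, N m; "position": TCP position; "orientation": TCP orientation; "ft_force": force on the tool from outside, world axes, zero at the start; "wrist_torque": the same for the moment, N m; "grip_width": finger opening in m; "gripper_force": force on a finger pad.
Only numpy, scipy, OpenCV 4.12 (cv2) and the standard library are available. Lean on these libraries where they do the work, as an engineer would, in place of code of your own. Each camera call takes 0.05 s, during which the arm holds its last target. There are 200 camera calls.

### The job

Take the longer of the two battery packs out of the upright stand, lay it down flat on the cork mat and let go of it. Then take it again across its sides and set it, contact end pointing downhill, on the upper part of the empty lane of the sloped charging dock, and let go so that it slides down by itself and rests with its contacts against the stop. Do not drop it from a height, and leave the other packs and everything else on the desk where they are.

Things in the scene. Friction and masses are not known exactly. Their poses are not given: they have to be found in the camera images.
- pack_center (a point): Centre of the long battery pack, the one to handle: a grey square stick 26 x 26 mm, 90 mm long in all (82 mm body, then a narrower black neck 15 x 15 x 8 mm with the contacts), about 105 g. The point is half-way along, on its axis. z runs along it towards the contact end. It starts upright in the stand, contact end up, standing 20 mm taller than the short pack.
- pack_tip (a point): Centre of the end face of the long pack's contact neck (45 mm from its centre along +z).
- spare_center (a point): Centre of the short pack, same make, 26 x 26 x 70 mm in all, upright in the other pocket of the stand: leave it.
- charging_center (a point): Centre of a long pack (same as the one to handle) already seated in the dock's other lane: leave it.
- stand: Black upright stand fixed to the desk: a block 60 (x) x 130 (y) x 38 mm high with two square pockets 29 mm wide and 30 mm deep, centred at y = -34 and +34 mm. Origin: centre of its underside, on the desk (height 0). Either pocket may hold the long pack; its underside then stands 8 mm above the desk.
- mat_top (a point): Centre of the upper face of the cork mat, 240 mm (its x) by 170 mm (y) and 3 mm thick, fixed flat on the desk: the place to lay the pack down.
- dock: White, slippery sloped charging dock, fixed; origin: centre of its underside on the desk. Its floor rises at 28 degrees (0.489 rad) from the stop at its low -x side (which faces roughly to the left, world +y) to its high +x side. Two lanes run straight down it, at y = -34 mm (occupied) and +34 mm (empty, farther from the robot: use it). A pack let go on it slides down unaided.
- dock_stop (a point): Where the middle of the contact end face comes to rest in the empty lane: on the face of the stop (14 mm high), 13 mm above the lane's floor square to it. Axes as the dock's. The lane is 31 mm wide between side walls 6 mm high (square to the slope) and at least 4 mm thick; a raised rib of the same height fills the space between the two lanes.
- dock_top (a point): Point at the high end of the empty lane, 13 mm above its floor (square to it), 172 mm up the slope from dock_stop; the axis of a pack lying in the lane runs along the line between the two.
- mug: White mug, 80 mm across, 95 mm high; origin at the centre of its foot: leave it.
- mouse: Black computer mouse, 100 x 60 x 32 mm; origin at the centre of its underside: leave it.
- console: Black handheld game console, 78 x 150 x 18 mm; origin at the centre of its underside: leave it.
- figure: Small terracotta figurine, 44 mm across, 76 mm high; origin at the centre of its foot: leave it.
There are look-alikes about, which are no part of the job. Leave any orange look-alike of the part that bears pack_center alone.

How it is judged (in metres and radians):
On the way, in this order (a step that is already met when the one before it is completed fails the run):
1. the long pack lies flat on the cork mat, let go and still (contact force between the fingers and pack below 0.05 N and angle between pack's own z axis and vertical between 1.47 and 1.67 rad and height (world z) of pack_center below 0.022 m and linear speed of pack below 0.02 m/s and x of pack_center in the frame of mat_top between -0.12 and 0.12 m and y of pack_center in the frame of mat_top between -0.085 and 0.085 m), for 0.2 s.
2. the pack is let go lying in the empty lane, contact end downhill, with at least 30 mm still to slide (contact force between the fingers and pack below 0.05 N and angle between pack's own z axis and vertical between 1.955 and 2.165 rad and y of pack_center in the frame of dock between 0.028 and 0.04 m and contact force between pack and dock above 0.02 N and distance between pack_tip and dock_stop between 0.03 and 0.13 m).
At the end, for the whole second after the job is handed in: The long pack rests in the empty lane, lying along the slope (its axis within about 6 degrees of the slope) and within 6 mm of the lane's middle, its contact end within 7 mm of dock_stop, at rest and let go (contact force between the fingers and pack below 0.05 N and angle between pack's own z axis and vertical between 1.955 and 2.165 rad and y of pack_center in the frame of dock between 0.028 and 0.04 m and distance between pack_tip and dock_stop below 0.007 m and linear speed of pack below 0.01 m/s); the robot touches nothing.
It fails at once if the long pack falls freely from a height (in the air, untouched, its centre more than 125 mm above the desk) (contact force between pack and anything else below 0.005 N and height (world z) of pack_center above 0.125 m).
It fails at once if the short pack or the pack already charging is moved by more than 20 mm (distance of any of spare_center, charging_center from where it was at the start of the episode above 0.02 m).
It fails at once if the mug, mouse, handheld console or figurine is moved by more than 20 mm (distance of any of mug, mouse, console, figure from where it was at the start of the episode above 0.02 m).
It also fails if it takes over 48 s, if anything falls off the work surface, if the arm or the gripper's body presses on something with over 40 N, if the wrist force passes 120 N, or if a joint passes its speed limit or range.

## Working session

There is one attempt and no reset: what is moved stays moved. The work goes in short steps, Python scripts to look and compute and a tool call to move; the robot and the scene stay as the last step left them, time stands still between calls to the robot, and variables do not carry over. Pictures are saved under pics/ and viewed, at most 10 in all, crops included, and the job is handed in when it is done.

Besides the shell and the picture viewer there is one more tool, called after "Request:" by a JSON object that holds its "op" and its "data". servo_tool: Moves the arm, as the interface text tells. Its arguments: {"type":"object","properties":{"steps":{"type":"array"},"grip_force":{"type":"number"}},"required":["steps"]}

```bash
ls; mkdir -p pics; cat > h.py <<'E'
import numpy as np, cv2
from plant import env, vision, spotter
def ray(cam, uv, cal=None):
    c=cal or vision.get_calibration(cam); K=np.array(c["camera_matrix"]); T=np.array(c["T"])
    d=np.linalg.solve(K,[uv[0],uv[1],1.]); x=d[:2].copy()
    for _ in range(20): x=d[:2]/(1+c["k1"]*(x@x))
    return T[:3,3], T[:3,:3]@np.array([x[0],-x[1],-1.])
def onz(cam,uv,z,cal=None):
    o,d=ray(cam,uv,cal); return o+d*(z-o[2])/d[2]
def proj(cam,p,cal=None):
    c=cal or vision.get_calibration(cam); T=np.array(c["T"]); q=T[:3,:3].T@(np.array(p)-T[:3,3])
    x=np.array([q[0],-q[1]])/-q[2]; x=x*(1+c["k1"]*(x@x)); return (np.array(c["camera_matrix"])@[x[0],x[1],1])[:2]
def tri(obs):
    A=np.zeros((3,3));b=np.zeros(3);R=[]
    for cam,uv in obs:
        o,d=ray(cam,uv); d=d/np.linalg.norm(d); P=np.eye(3)-np.outer(d,d); A+=P; b+=P@o; R.append((o,P))
    p=np.linalg.solve(A,b); return p,[np.linalg.norm(P@(p-o)) for o,P in R]
def save(cam,name):
    im=vision.snapshot(cam); cv2.imwrite("pics/"+name,im[...,::-1]); return im
E
python3 - <<'E'
from h import *
np.set_printoptions(precision=4,suppress=True)
a=save("scene","s0.png");b=save("top","t0.png")
cv2.imwrite("pics/both.png",cv2.resize(np.vstack([a,b]),(640,800))[...,::-1][:,:])
for cam in("scene","top"):
  print(cam,np.array(vision.get_calibration(cam)["T"])[:3].tolist())
  for q in["pack_center","pack_tip","spare_center","charging_center","stand","mat_top","dock","dock_stop","dock_top","mug","mouse","console","figure"]:
    print(q,[(np.round(r["xy"],1).tolist(),round(r["confidence"],2)) for r in spotter.tip_of(cam,q)[:4]])
print(env.get_state())
E
```

```text
pics
scene [[-0.623601417293226, -0.5044439414517207, 0.5972081565773638, 1.273603997638208], [0.7817066437758826, -0.39506737108175966, 0.48255206494552777, 0.5653084884357285], [-0.0074830091891857345, 0.7677617353314767, 0.6406917529781965, 0.8867630599127717]]
pack_center [([280.4, 188.5], 0.7), ([377.7, 236.1], 0.68), ([271.9, 208.8], 0.56)]
pack_tip [([266.4, 199.3], 0.73), ([283.3, 178.2], 0.47)]
spare_center [([261.4, 186.2], 0.7), ([283.7, 189.5], 0.67)]
charging_center [([420.3, 244.2], 0.71)]
stand [([271.1, 198.6], 0.62), ([419.8, 245.7], 0.44)]
mat_top [([341.3, 221.6], 0.93), ([282.2, 189.2], 0.58)]
dock []
dock_stop [([421.3, 277.0], 0.63)]
dock_top [([377.2, 234.6], 0.83)]
mug [([292.7, 265.9], 0.56)]
mouse [([478.4, 266.6], 0.95)]
console [([273.2, 158.9], 0.84)]
figure [([249.6, 239.5], 0.49)]
top [[-0.01948338354026886, 0.9940295224270601, -0.10735784232767429, 0.40175755860152107], [-0.9998078305917845, -0.019137863787239032, 0.004247829682424597, 0.012916894413285387], [0.002167868347613107, 0.10741997352956328, 0.9942113707022946, 1.5400629697900112]]
pack_cente
[... 336 characters left out ...]
.18)]
dock_top [([210.5, 205.3], 0.53)]
mug [([307.1, 153.2], 0.67)]
mouse [([184.0, 250.0], 0.88)]
console [([440.0, 251.4], 0.65)]
figure [([361.0, 152.6], 0.43)]
{'clock': 1.4, 'qpos': array([-68.0377,  29.0812, -13.6133,  85.9546,   7.203 ,  65.8266,
        -8.8695]), 'qd': array([ 0.0107, -0.1429, -0.0199,  0.0235,  0.0374, -0.0114, -0.049 ]), 'tau': array([  0.0007, -62.0361,  -2.1846, -24.9964,   0.014 ,   0.0023,
         0.    ]), 'position': array([0.1714, 0.601 , 0.2392]), 'orientation': array([-179.9959,   -0.0002,  164.0811]), 'ft_force': array([-0.3404,  0.3249,  0.4516]), 'wrist_torque': array([0.0265, 0.071 , 0.0307]), 'gripper_force': 0.0, 'grip_width': 0.08532908393806496}
```

```bash
python3 - <<'E'
import cv2
a=cv2.imread("pics/s0.png");b=cv2.imread("pics/t0.png")
c=cv2.resize(a[120:320,200:520],(800,500),interpolation=cv2.INTER_CUBIC)
d=cv2.resize(b[110:290,160:480],(800,450),interpolation=cv2.INTER_CUBIC)
cv2.imwrite("pics/c1.png",c);cv2.imwrite("pics/c2.png",d)
E
```

```text
(no output)
```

View pics/c1.png

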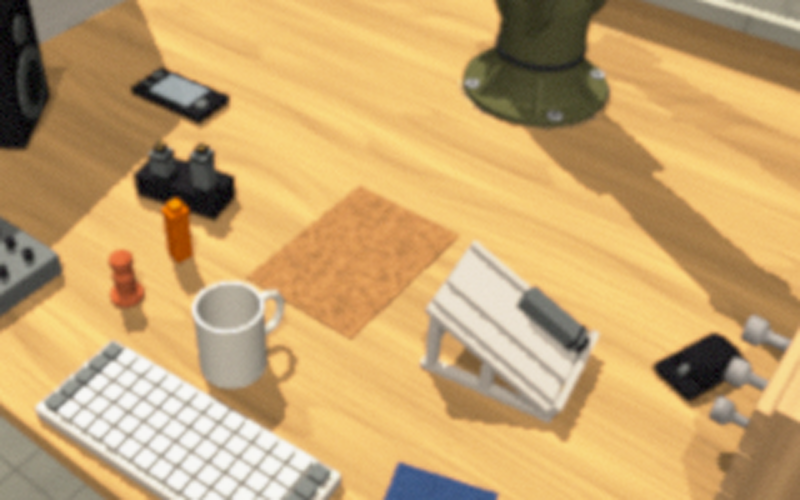

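View pics/c2.png

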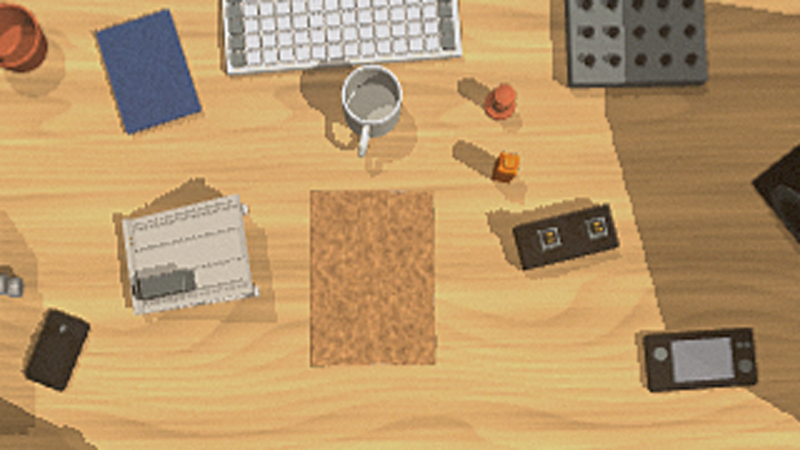

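Candidates for the long pack: the right grey pack in the scene picture (about 281,182; top 379,205), the left grey pack (about 264,180; top 399,201), and the orange upright look-alike (about 271,205; top 363,175, to be left). The right one in the stand stands visibly taller. The empty dock lane is the one farther from the base, and the charging pack lies in the near lane. I'll check by triangulating the tip heights and viewing one close crop.

```bash
python3 - <<'E'
from h import *
np.set_printoptions(precision=4,suppress=True)
a=cv2.imread("pics/s0.png");b=cv2.imread("pics/t0.png")
c=np.hstack([cv2.resize(a[165:215,245:300],(440,400),interpolation=cv2.INTER_CUBIC),cv2.resize(b[185:225,360:412],(360,400),interpolation=cv2.INTER_CUBIC)])
cv2.imwrite("pics/c3.png",c)
print("right/left",tri([("scene",(281.2,179)),("top",(379.2,204.8))]),tri([("scene",(264,178.5)),("top",(398.8,200.8))]))
vision.snapshot("top");
for q,z in(("stand",.038),("mat_top",.003)):
    for r in spotter.regions_of("top",q)[:2]:
        m=r["mask"].astype(np.uint8); box=cv2.boxPoints(cv2.minAreaRect(cv2.findNonZero(m)))
        print(q,r["confidence"],r["bbox"],np.array([onz("top",p,z)[:2] for p in box]).tolist())
for n,o in dict(mat=[("scene",(341.3,221.6)),("top",(307.9,218.8))],mug=[("scene",(292.7,265.9)),("top",(307.1,153.2))]).items(): print(n,tri(o))
# dock guesses: stand corner pixels from crops
s=lambda x,y:("scene",(200+x/2.5,120+y/2.5)); t=lambda x,y:("top",(160+x/2.5,110+y/2.5))
print("dock far-high",tri([s(430,308),t(240,198)]),"near-high",tri([s(475,243),t(258,293)]),"far-low",tri([s(548,415),t(124,222)]),"near-low",tri([s(597,335),t(137,313)]))
E
```

```text
right/left (array([ 0.5463, -0.2153,  0.0964]), [np.float64(0.0006004965579828968), np.float64(0.0006004965579829108)]) (array([ 0.561 , -0.2844,  0.0751]), [np.float64(0.00030609452512856224), np.float64(0.0003060945251285437)])
stand 0.94 [365.8, 192.4, 41.6, 25.8] [[0.5697499606491119, -0.17314861874876264], [0.5986431656772779, -0.30835572018811463], [0.5374209492465538, -0.31994733144040416], [0.508840129869738, -0.1852730864293343]]
mat (array([0.5124, 0.0156, 0.0085]), [np.float64(0.0005862895520780935), np.float64(0.0005862895520780571)])
mug (array([ 0.7441,  0.0128, -0.0012]), [np.float64(0.0022778112950883095), np.float64(0.0022778112950882926)])
dock far-high (array([0.6044, 0.1854, 0.0923]), [np.float64(0.0027708227631007484), np.float64(0.00277082276310079)]) near-high (array([0.4794, 0.1652, 0.0892]), [np.float64(0.00494216887416452), np.float64(0.004942168874164618)]) far-low (array([0.5893, 0.3463, 0.0143]), [np.float64(0.005678770942811379), np.float64(0.00567877094281121)]) near-low (array([0.461 , 0.3324, 0.0236]), [np.float64(0.0012002658913693772), np.float64(0.0012002658913694367)])
```

View pics/c3.png

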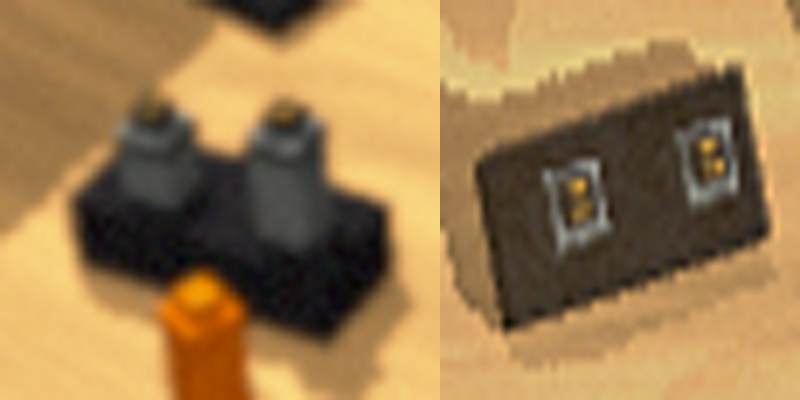

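The crop confirms the choice: the long pack is the right-hand one in the scene view, in the +y pocket. Its tip triangulates to z≈0.096, against 0.075 for the short one. I'm moving over the dock first for a wrist look on the way.

Request:
{"op": "servo_tool", "data": {"steps": [[0, 0.55, -0.5, 0.1, 0, 0, -0.115], [0, 0.55, -0.5, 0.1, 0, 0, -0.115], [0, 0.55, -0.5, 0.1, 0, 0, -0.115], [0, 0.55, -0.5, 0.1, 0, 0, -0.115], [0, 0.55, -0.5, 0.1, 0, 0, -0.115], [0, 0.55, -0.5, 0.1, 0, 0, -0.115], [0, 0.55, -0.5, 0.1, 0, 0, -0.115], [0, 0.55, -0.5, 0.1, 0, 0, -0.115], [0, 0.55, -0.5, 0.1, 0, 0, -0.115], [0, 0.55, -0.5, 0.1, 0, 0, -0.115], [0, 0.55, -0.5, 0.1, 0, 0, -0.115], [0, 0.55, -0.5, 0.1, 0, 0, -0.115]]}}

```text
clock: 2.55
position: [0.5025, 0.2996, 0.2998]
orientation: [180.0, -0.0, 101.7]
ft_force: [0.7, 0.0, -0.2]
grip_width: 0.0853
gripper_force: 0.0
```

```bash
python3 - <<'E'
from h import *
np.set_printoptions(precision=4,suppress=True)
cal=vision.get_calibration("wrist"); im=save("wrist","w1.png")
import pickle; pickle.dump(cal,open("w1.pkl","wb"))
s=env.get_state(); print(s["clock"],s["qpos"],s["position"],s["orientation"]); print(np.array(cal["T"]),cal["camera_matrix"])
for q in ["dock","dock_stop","dock_top","charging_center"]:
    print(q,[(np.round(r["xy"],1).tolist(),round(r["confidence"],2)) for r in spotter.tip_of("wrist",q)[:3]])
E
```

```text
2.6 [-36.9479  22.9866   6.918   86.2781  -2.4734  70.7236 -18.9509] [0.5091 0.2921 0.3007] [179.7099   0.2798 100.8138]
[[ 0.9793 -0.1918 -0.065   0.4864]
 [ 0.2026  0.9276  0.314   0.381 ]
 [ 0.0001 -0.3207  0.9472  0.4355]
 [ 0.      0.      0.      1.    ]] [[360.6798   0.     315.7054]
 [  0.     360.6798 198.9489]
 [  0.       0.       1.    ]]
dock [([334.3, 190.6], 0.89)]
dock_stop [([373.5, 127.9], 0.78)]
dock_top [([368.0, 287.0], 0.63)]
charging_center [([310.4, 164.2], 0.55), ([369.3, 287.2], 0.18)]
```

View pics/w1.png

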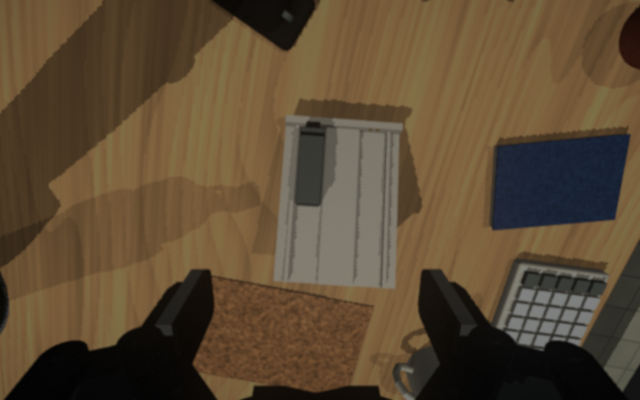

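Request:
{"op": "servo_tool", "data": {"steps": [[0, 0.08, -0.78, -0.07, 0, 0, 0], [0, 0.08, -0.78, -0.07, 0, 0, 0], [0, 0.08, -0.78, -0.07, 0, 0, 0], [0, 0.08, -0.78, -0.07, 0, 0, 0], [0, 0.08, -0.78, -0.07, 0, 0, 0], [0, 0.08, -0.78, -0.07, 0, 0, 0], [0, 0.08, -0.78, -0.07, 0, 0, 0], [0, 0.08, -0.78, -0.07, 0, 0, 0], [0, 0.08, -0.78, -0.07, 0, 0, 0], [0, 0.08, -0.78, -0.07, 0, 0, 0], [0, 0.08, -0.78, -0.07, 0, 0, 0], [0, 0.08, -0.78, -0.07, 0, 0, 0]]}}

```text
clock: 3.8
position: [0.5497, -0.1664, 0.2571]
orientation: [180.0, -0.1, 102.2]
ft_force: [1.0, 0.5, 0.9]
grip_width: 0.0858
gripper_force: 0.0
```

```bash
python3 - <<'E'
from h import *
import pickle
from scipy.optimize import least_squares
np.set_printoptions(precision=4,suppress=True)
cal=vision.get_calibration("wrist"); im=save("wrist","w2.png")
pickle.dump(cal,open("w2.pkl","wb"))
s=env.get_state(); print(s["clock"],s["qpos"],s["position"],s["orientation"])
for q in ["pack_center","pack_tip","spare_center","stand"]:
    print(q,[(np.round(r["xy"],1).tolist(),round(r["confidence"],2)) for r in spotter.tip_of("wrist",q)[:3]])
w1=pickle.load(open("w1.pkl","rb"))
S,C=np.sin(.489),np.cos(.489)
def pts(p):
    x,y,z,a=p; u=np.array([np.cos(a)*C,np.sin(a)*C,S]); l=np.array([-np.sin(a),np.cos(a),0]); st=np.array([x,y,z])
    return dict(stop=st,top=st+.172*u,ch=st+.045*u-.068*l)
obs=[("wrist",w1,"stop",(373.5,127.9),2),("wrist",w1,"top",(368,287),2),("wrist",w1,"ch",(310.4,164.2),2),
("scene",None,"stop",(421.3,277),1),("scene",None,"top",(377.2,234.6),1),("scene",None,"ch",(420.3,244.2),1),("top",None,"stop",(210.6,204.1),1),("top",None,"ch",(227.4,229.3),1)]
f=lambda p:np.concatenate([w*(proj(c,pts(p)[k],cal)-uv) for c,cal,k,uv,w in obs])
r=least_squares(f,[.56,.34,.03,np.radians(-85)],loss="soft_l1"); print(r.x,np.degrees(r.x[3])); print(f(r.x).reshape(-1,2)); print(pts(r.x))
E
```

```text
3.85 [ 6.0559 24.1581 13.9283 92.2694 -5.932  64.2574 33.0609] [ 0.5486 -0.1766  0.2565] [-179.8999    0.303   101.6777]
pack_center [([302.2, 216.2], 0.77), ([409.4, 191.5], 0.55)]
pack_tip [([422.2, 204.2], 0.71), ([301.7, 233.1], 0.55)]
spare_center [([302.5, 268.9], 0.82)]
stand [([303.3, 225.3], 0.73)]
[ 0.5607  0.3402  0.0295 -1.4332] -82.11798180238496
[[ 0.0813  1.9839]
 [ 0.3086 -0.2314]
 [-0.3449 -0.3391]
 [ 3.8016 -1.9883]
 [ 0.1018  0.0468]
 [ 0.7999  4.573 ]
 [ 1.275   1.7427]
 [-2.3451 -5.8463]]
{'stop': array([0.5607, 0.3402, 0.0295]), 'top': array([0.5815, 0.1898, 0.1103]), 'ch': array([0.4988, 0.2916, 0.0507])}
```

View pics/w2.png

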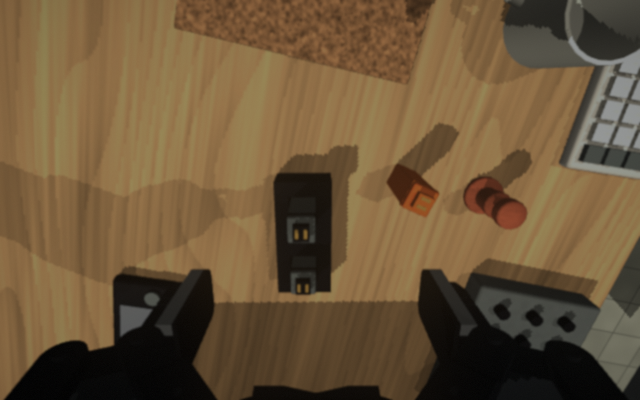

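```bash
python3 - <<'E'
from h import *
import pickle
np.set_printoptions(precision=4,suppress=True)
w2=pickle.load(open("w2.pkl","rb"))
print("tip long",onz("wrist",(301.5,232),.098,w2),"short",onz("wrist",(303,286.5),.078,w2))
for p in[(275,175),(330.5,173.5),(330.5,291.5),(278,291)]: print(p,onz("wrist",p,.038,w2)[:2])
print(env.get_state()["position"])
E
```

```text
tip long [ 0.5481 -0.2157  0.098 ] short [ 0.5625 -0.2826  0.078 ]
(275, 175) [ 0.5124 -0.1861]
(330.5, 173.5) [ 0.5671 -0.1726]
(330.5, 291.5) [ 0.5981 -0.3075]
(278, 291) [ 0.5396 -0.3194]
[ 0.5496 -0.1648  0.2569]
```

Request:
{"op": "servo_tool", "data": {"steps": [[0, 0.04, -0.42, -0.35, 0.13, 0.028, 0], [0, 0.04, -0.42, -0.35, 0.13, 0.028, 0], [0, 0.04, -0.42, -0.35, 0.13, 0.028, 0], [0, 0.04, -0.42, -0.35, 0.13, 0.028, 0], [0, 0.04, -0.42, -0.35, 0.13, 0.028, 0], [0, 0, 0, 0, 0, 0, 0]]}}

```text
clock: 4.55
position: [0.5554, -0.2767, 0.1569]
orientation: [-178.8, -30.7, 101.0]
ft_force: [-3.6, -0.1, -4.0]
grip_width: 0.0849
gripper_force: 0.0
```

```bash
cat > st.py <<'E'
from h import *
from scipy.spatial.transform import Rotation as R
np.set_printoptions(precision=4,suppress=True)
s=env.get_state(); r=R.from_euler("xyz",s["orientation"],degrees=True).as_matrix()
print(s["clock"],"q",s["qpos"],"p",s["position"],"y",r[:,1],"z",r[:,2])
E
python3 st.py
```

```text
4.55 q [ 32.2229  46.1138   6.1972  73.5058 -23.3726  86.082   55.794 ] p [ 0.5554 -0.2767  0.1569] y [ 0.9793  0.2015 -0.0174] z [-0.1177  0.4977 -0.8593]
```

Request:
{"op": "servo_tool", "data": {"steps": [[0, 0, 0, 0, 0, 0, 0], [0, 0, 0, 0, 0, 0, 0]]}}

```text
clock: 4.72
position: [0.5606, -0.2695, 0.1694]
orientation: [-179.9, -30.0, 102.1]
ft_force: [0.5, 1.8, 0.6]
grip_width: 0.0854
gripper_force: 0.0
```

```bash
python3 st.py
```

```text
4.7167 q [ 31.6308  44.8989   5.9313  73.6505 -23.4197  85.9164  55.6313] p [ 0.5606 -0.2695  0.1694] y [ 0.9775  0.211  -0.0009] z [-0.1064  0.4891 -0.8657]
```

Request:
{"op": "servo_tool", "data": {"steps": [[0, -0.037, 0.152, -0.276, 0, 0, 0], [0, -0.037, 0.152, -0.276, 0, 0, 0], [0, -0.037, 0.152, -0.276, 0, 0, 0], [0, -0.037, 0.152, -0.276, 0, 0, 0], [0, -0.037, 0.152, -0.276, 0, 0, 0], [0, -0.037, 0.152, -0.276, 0, 0, 0], [0, -0.02, 0.076, -0.138, 0, 0, 0], [0, -0.02, 0.076, -0.138, 0, 0, 0], [0, -0.02, 0.076, -0.138, 0, 0, 0], [0, 0, 0, 0, 0, 0, 0], [0, 0, 0, 0, 0, 0, 0]]}}

```text
clock: 5.63
position: [0.5457, -0.2147, 0.0669]
orientation: [-179.9, -29.9, 102.0]
ft_force: [0.5, -0.1, -0.3]
grip_width: 0.0854
gripper_force: 0.0
```

```bash
python3 st.py; python3 - <<'E'
from h import *
im=save("wrist","w3.png")
s=vision.snapshot("scene"); cv2.imwrite("pics/w3c.png",np.hstack([im,cv2.resize(s[150:230,230:330],(500,400))])[::1,:,::-1][:, :1140])
a=cv2.resize(im,(480,300)); b=cv2.resize(s[150:230,230:336],(318,240))
o=np.zeros((300,798,3),np.uint8); o[:,:480]=a; o[:240,480:]=b; cv2.imwrite("pics/w3c.png",o[...,::-1])
E
```

```text
5.6333 q [ 28.9929  47.306    4.6394  86.9073 -25.6746  70.2445  58.8745] p [ 0.5457 -0.2147  0.0669] y [ 0.978   0.2087 -0.0008] z [-0.1047  0.4872 -0.867 ]
```

View pics/w3c.png

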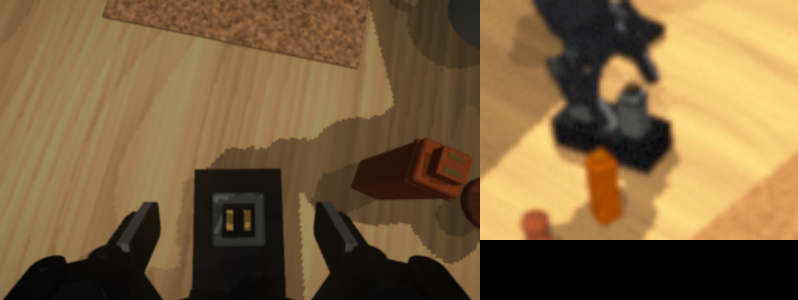

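The wrist view shows the pack's tip at about (239,220) in the resized picture, centred between fingers at about 145 and 325. The orange look-alike is clear. Closing the gripper.

Request:
{"op": "servo_tool", "data": {"steps": [[255, 0, 0, 0, 0, 0, 0], [255, 0, 0, 0, 0, 0, 0], [255, 0, 0, 0, 0, 0, 0], [255, 0, 0, 0, 0, 0, 0], [255, 0, 0, 0, 0, 0, 0], [255, 0, 0, 0, 0, 0, 0], [255, 0, 0, 0, 0, 0, 0], [255, 0, 0, 0, 0, 0, 0]], "grip_force": 40}}

```text
clock: 6.4
position: [0.5453, -0.2151, 0.0663]
orientation: [-179.9, -29.9, 102.0]
ft_force: [-0.6, -0.3, -0.3]
grip_width: 0.0256
gripper_force: 44.2
```

Request:
{"op": "servo_tool", "data": {"steps": [[255, 0, 0, 0.1, 0, 0, 0], [255, 0, 0, 0.15, 0, 0, 0], [255, 0, 0, 0.2, 0, 0, 0], [255, 0, 0, 0.2, 0, 0, 0], [255, 0, 0, 0.25, 0, 0, 0], [255, 0, 0, 0.25, 0, 0, 0], [255, 0, 0, 0.25, 0, 0, 0], [255, 0, 0, 0.2, 0, 0, 0], [255, 0, 0, 0.1, 0, 0, 0], [255, 0, 0, 0, 0, 0, 0]]}}

```text
clock: 7.23
position: [0.5459, -0.2153, 0.1528]
orientation: [180.0, -29.8, 102.0]
ft_force: [-0.2, -0.6, -1.1]
grip_width: 0.0256
gripper_force: 44.1
```

```bash
python3 st.py
```

```text
7.2333 q [ 28.6177  41.8755   5.4391  83.1077 -24.5877  78.7458  55.3337] p [ 0.5459 -0.2153  0.1528] y [0.9781 0.208  0.0004] z [-0.1032  0.4866 -0.8675]
```

Request:
{"op": "servo_tool", "data": {"steps": [[255, -0.1, 0.3, 0, -0.1, -0.021, 0], [255, -0.15, 0.32, -0.03, -0.145, -0.031, 0], [255, -0.15, 0.32, -0.03, -0.145, -0.031, 0], [255, -0.15, 0.32, -0.03, -0.145, -0.031, 0], [255, -0.15, 0.32, -0.03, -0.145, -0.031, 0], [255, -0.15, 0.32, -0.03, -0.145, -0.031, 0], [255, 0, 0, 0, 0, 0, 0]]}}

```text
clock: 7.82
position: [0.5028, -0.1096, 0.1423]
orientation: [-179.7, 7.0, 103.0]
ft_force: [0.4, 2.3, -1.6]
grip_width: 0.0254
gripper_force: 44.1
```

```bash
python3 st.py
```

```text
7.8167 q [ -9.0351  25.6705  20.1219 112.8275  -3.044   40.5548  24.3389] p [ 0.5028 -0.1096  0.1423] y [ 0.9744  0.2247 -0.0052] z [ 0.0223 -0.1198 -0.9925]
```

Request:
{"op": "servo_tool", "data": {"steps": [[255, -0.15, 0.28, -0.07, -0.148, -0.0315, 0], [255, -0.15, 0.28, -0.07, -0.148, -0.0315, 0], [255, -0.15, 0.28, -0.07, -0.148, -0.0315, 0], [255, -0.15, 0.28, -0.07, -0.148, -0.0315, 0], [255, -0.15, 0.28, -0.07, -0.148, -0.0315, 0], [255, -0.15, 0.28, -0.07, -0.148, -0.0315, 0], [255, 0, 0, 0, 0, 0, 0], [255, 0, 0, 0, 0, 0, 0]]}}

```text
clock: 8.48
position: [0.4658, -0.0509, 0.1202]
orientation: [-178.5, 40.3, 102.9]
ft_force: [0.6, -0.7, -0.1]
grip_width: 0.0255
gripper_force: 44.2
```

```bash
python3 st.py
```

```text
8.4833 q [-56.2425  41.5705  49.7479 124.8912  20.0784  29.5959 -19.5467] p [ 0.4658 -0.0509  0.1202] y [ 0.9783  0.2062 -0.0203] z [ 0.1181 -0.6356 -0.7629]
```

Request:
{"op": "servo_tool", "data": {"steps": [[255, 0, 0.05, -0.2, -0.1, -0.0215, 0], [255, 0, 0.05, -0.3, -0.1, -0.0215, 0], [255, 0, 0, -0.3, -0.03, -0.0065, 0], [255, 0, 0, -0.2, 0, 0, 0], [255, 0, 0, 0, 0, 0, 0], [255, 0, 0, 0, 0, 0, 0]]}}

```text
clock: 8.98
position: [0.4657, -0.0525, 0.0734]
orientation: [-179.1, 50.6, 101.6]
ft_force: [0.2, 0.3, -0.3]
grip_width: 0.0252
gripper_force: 44.2
```

```bash
python3 st.py
```

```text
8.9833 q [-61.2352  56.2883  52.6419 126.2049  19.9027  24.2991 -28.6677] p [ 0.4657 -0.0525  0.0734] y [ 0.9819  0.189  -0.0102] z [ 0.1396 -0.7595 -0.6353]
```

Request:
{"op": "servo_tool", "data": {"steps": [[255, 0, 0.12, -0.1, 0, 0, 0], [255, 0, 0.12, -0.2, 0, 0, 0], [255, 0, 0.12, -0.2, 0, 0, 0], [255, 0, 0.12, -0.16, 0, 0, 0], [255, 0, 0.12, -0.1, 0, 0, 0], [255, 0, 0, -0.04, 0, 0, 0], [255, 0, 0, -0.04, 0, 0, 0], [255, 0, 0, 0, 0, 0, 0], [255, 0, 0, 0, 0, 0, 0]]}}

```text
clock: 9.73
position: [0.4658, -0.0211, 0.0311]
orientation: [-179.1, 50.7, 101.8]
ft_force: [-0.6, 0.4, -1.0]
grip_width: 0.0255
gripper_force: 44.2
```

```bash
python3 st.py; python3 - <<'E'
from h import *
s=vision.snapshot("scene"); cv2.imwrite("pics/s4.png",cv2.resize(s[150:270,270:430],(800,600),interpolation=cv2.INTER_CUBIC)[...,::-1])
E
```

```text
9.7333 q [-62.6358  60.7102  49.0949 124.4216  16.7239  24.4769 -31.447 ] p [ 0.4658 -0.0211  0.0311] y [ 0.9813  0.1923 -0.01  ] z [ 0.1425 -0.7602 -0.6339]
```

View pics/s4.png

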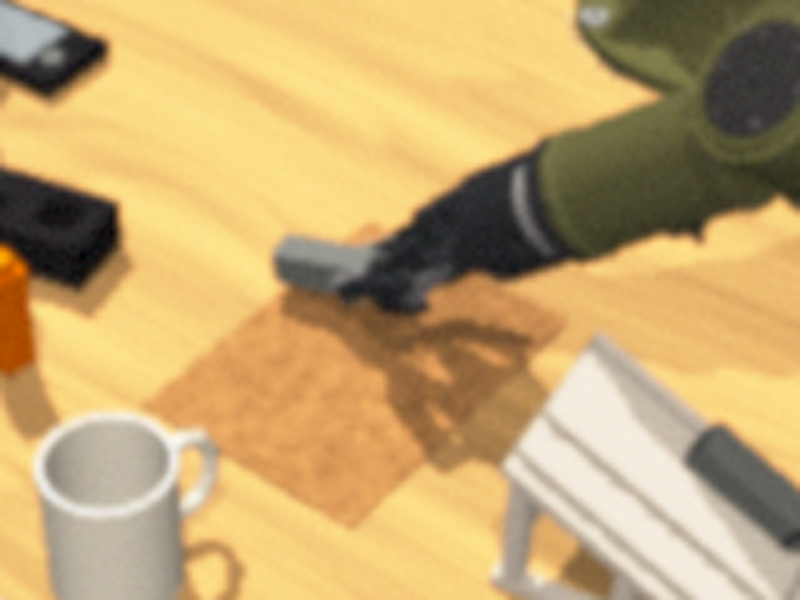

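Request:
{"op": "servo_tool", "data": {"steps": [[255, 0, 0.15, 0, 0, 0, 0], [255, 0, 0.2, 0, 0, 0, 0], [255, 0, 0.15, 0, 0, 0, 0], [255, 0, 0, -0.04, 0, 0, 0], [255, 0, 0, -0.04, 0, 0, 0], [255, 0, 0, -0.02, 0, 0, 0], [255, 0, 0, 0, 0, 0, 0], [255, 0, 0, 0, 0, 0, 0]]}}

```text
clock: 10.45
position: [0.4658, 0.0038, 0.0259]
orientation: [-179.1, 50.7, 101.8]
ft_force: [-0.8, 0.5, -0.7]
grip_width: 0.0254
gripper_force: 44.2
```

Request:
{"op": "servo_tool", "data": {"steps": [[255, 0, 0, -0.02, 0, 0, 0], [255, 0, 0, -0.02, 0, 0, 0], [255, 0, 0, 0, 0, 0, 0]]}}

```text
clock: 10.7
position: [0.4659, 0.0042, 0.0236]
orientation: [-179.1, 50.6, 101.8]
ft_force: [0.8, 0.1, -0.6]
grip_width: 0.0256
gripper_force: 44.2
```

Request:
{"op": "servo_tool", "data": {"steps": [[255, 0, 0, -0.02, 0, 0, 0], [255, 0, 0, -0.02, 0, 0, 0], [255, 0, 0, -0.02, 0, 0, 0], [255, 0, 0, 0, 0, 0, 0]]}}

```text
clock: 11.03
position: [0.4662, 0.0039, 0.0215]
orientation: [-179.1, 50.7, 101.8]
ft_force: [-0.3, 2.0, 4.9]
grip_width: 0.0251
gripper_force: 44.8
```

```bash
python3 - <<'E'
from h import *
s=save("scene","s5.png"); w=vision.snapshot("wrist")
o=np.zeros((600,800,3),np.uint8); o[:,:500]=cv2.resize(s[180:240,310:360],(500,600),interpolation=cv2.INTER_CUBIC); o[:188,500:]=cv2.resize(w,(300,188)); cv2.imwrite("pics/s5c.png",o[...,::-1])
for z in(.003,):
  for p in[(.4659,.004,.02),(.477,-.055,.016),(.477,-.055,.003)]: print(proj("scene",p))
E
```

```text
[347.10123168 210.1427436 ]
[331.15571412 205.64893806]
[331.15060189 208.51983802]
```

View pics/s5c.png

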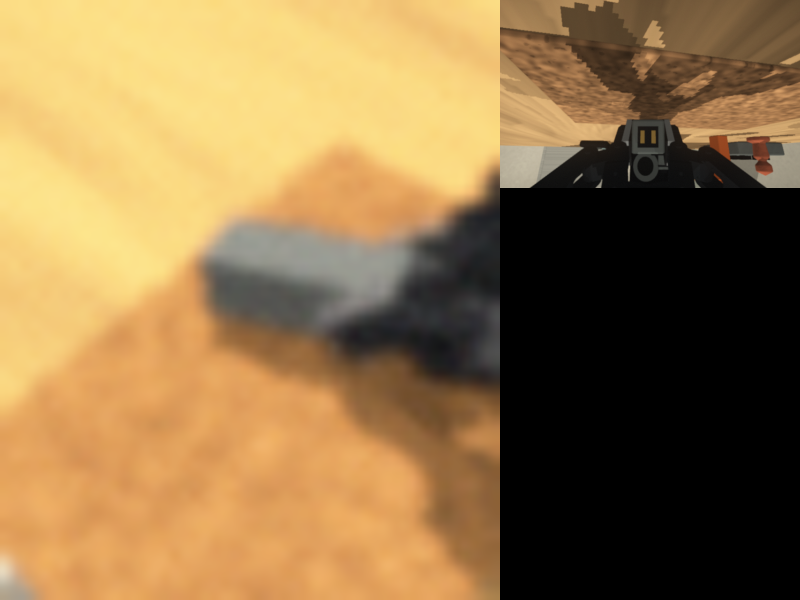

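Contact force has built up (about 5 N), and the picture shows the pack's rear edge on the mat. Releasing.

Request:
{"op": "servo_tool", "data": {"steps": [[100, 0, 0, 0, 0, 0, 0], [100, 0, 0, 0, 0, 0, 0], [60, 0, 0, 0, 0, 0, 0], [60, 0, 0, 0, 0, 0, 0], [60, 0, 0, 0, 0, 0, 0], [60, 0, 0, 0, 0, 0, 0]]}}

```text
clock: 11.63
position: [0.4659, 0.0043, 0.0207]
orientation: [-179.1, 50.6, 101.8]
ft_force: [-0.2, 0.1, -0.0]
grip_width: 0.065
gripper_force: 0.0
```

```bash
python3 st.py; python3 - <<'E'
from h import *
vision.snapshot("scene")
for q in("pack_center","pack_tip"): print(q,[(np.round(r["xy"],1).tolist(),round(r["confidence"],2), np.round(onz("scene",r["xy"],.016),4).tolist()) for r in spotter.tip_of("scene",q)[:4]])
E
```

```text
11.6333 q [-64.18    61.4125  47.4849 122.4041  15.0874  27.2211 -32.3814] p [0.4659 0.0043 0.0207] y [ 0.9812  0.1929 -0.0101] z [ 0.1428 -0.7597 -0.6345]
pack_center [([269.5, 211.2], 0.76, [0.6272, -0.2004, 0.016]), ([294.4, 265.0], 0.58, [0.7499, 0.0231, 0.016]), ([343.5, 210.3], 0.44, [0.4703, -0.0076, 0.016])]
pack_tip [([269.7, 198.9], 0.56, [0.5807, -0.2457, 0.016]), ([356.5, 215.2], 0.49, [0.4634, 0.0408, 0.016])]
```

Request:
{"op": "servo_tool", "data": {"steps": [[60, 0, 0, 0.3, 0, 0, 0], [60, 0, 0, 0.4, 0, 0, 0], [60, 0, 0, 0.5, 0, 0, 0], [60, 0, 0, 0.5, 0.07, 0.015, 0], [60, 0, 0.05, 0.4, 0.137, 0.029, 0], [60, 0, 0.05, 0.4, 0.137, 0.029, 0], [60, 0, 0.05, 0.4, 0.137, 0.029, 0], [60, 0, 0.05, 0.3, 0.137, 0.029, 0], [60, 0, 0.05, 0.2, 0.137, 0.029, 0], [60, 0, 0.05, 0.2, 0.137, 0.029, 0], [60, 0, 0.05, 0, 0.137, 0.029, 0], [60, 0, 0, 0, 0, 0, 0]]}}

```text
clock: 12.78
position: [0.4671, 0.0157, 0.2031]
orientation: [-179.3, 3.1, 101.2]
ft_force: [0.3, -0.8, 0.1]
grip_width: 0.0648
gripper_force: 0.0
```

Request:
{"op": "servo_tool", "data": {"steps": [[60, 0, 0, 0, 0, 0, 0], [60, 0, 0, 0, 0, 0, 0]]}}

```text
clock: 12.95
position: [0.4653, 0.022, 0.2001]
orientation: [-178.9, 3.4, 101.9]
ft_force: [-0.3, -0.1, -0.2]
grip_width: 0.0653
gripper_force: 0.0
```

```bash
python3 st.py; python3 - <<'E'
from h import *
import pickle
cal=vision.get_calibration("wrist"); im=save("wrist","w6.png"); pickle.dump(cal,open("w6.pkl","wb"))
for q in("pack_center","pack_tip","mat_top","dock_top","dock_stop"): print(q,[(np.round(r["xy"],1).tolist(),round(r["confidence"],2), np.round(onz("wrist",r["xy"],.016,cal),4).tolist()) for r in spotter.tip_of("wrist",q)[:3]])
r=spotter.regions_of("wrist","pack_center")
for x in r[:2]:
    m=x["mask"].astype(np.uint8); box=cv2.boxPoints(cv2.minAreaRect(cv2.findNonZero(m))); print(x["confidence"],box.tolist())
E
```

```text
12.95 q [-30.1046  19.7566  29.617  112.3177  -7.8016  51.122   14.8619] p [0.4653 0.022  0.2001] y [ 0.9787  0.2045 -0.0195] z [-0.0069 -0.0622 -0.998 ]
pack_center [([314.7, 191.4], 0.79, [0.4675, -0.0077, 0.016])]
pack_tip [([316.8, 139.2], 0.86, [0.4593, 0.041, 0.016])]
mat_top []
dock_top []
dock_stop [([586.9, 224.8], 0.46, [0.729, 0.0138, 0.016])]
0.75 [[301.0, 141.0], [329.0, 141.0], [329.0, 239.0], [301.0, 239.0]]
0.45 [[459.0, 393.0], [479.0, 393.0], [479.0, 399.0], [459.0, 399.0]]
```

View pics/w6.png

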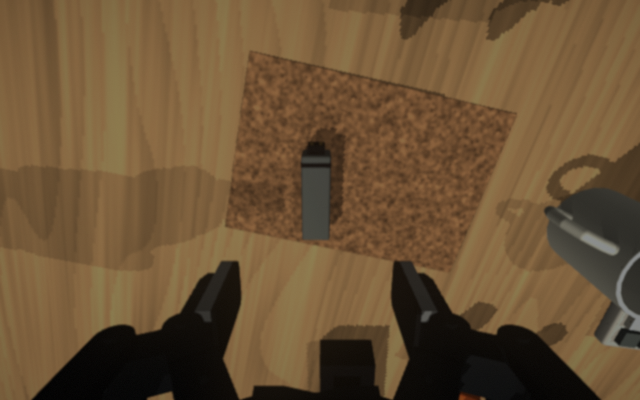

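The pack lies flat on the mat at about (315,190) px, well inside its edges. I'm regrasping it across the sides with the tool vertical.

Request:
{"op": "servo_tool", "data": {"steps": [[60, 0.02, -0.3, -0.3, 0.082, -0.008, -0.033], [60, 0.02, -0.3, -0.5, 0, 0, 0], [60, 0, 0, -0.6, 0, 0, 0], [60, 0, 0, -0.6, 0, 0, 0], [60, 0, 0, -0.5, 0, 0, 0], [60, 0, 0, -0.4, 0, 0, 0], [60, 0, 0, -0.2, 0, 0, 0], [60, 0, 0, 0, 0, 0, 0], [60, 0, 0, 0, 0, 0, 0]]}}

```text
clock: 14.05
position: [0.4678, -0.008, 0.0455]
orientation: [-180.0, -0.3, 100.4]
ft_force: [-0.6, -0.5, 0.3]
grip_width: 0.0656
gripper_force: 0.0
```

```bash
python3 st.py; python3 - <<'E'
from h import *
import pickle
cal=pickle.load(open("w6.pkl","rb"))
for p in[(302,163),(329,163),(329.5,239),(302,239)]: print(onz("wrist",p,.029,cal))
E
```

```text
14.05 q [-15.0368  32.631   19.5169 122.754  -23.0133  28.1446  32.5137] p [ 0.4678 -0.008   0.0455] y [ 0.9836  0.1802 -0.0004] z [-0.0012  0.0044 -1.    ]
[0.45059771 0.02078501 0.029     ]
[0.47351352 0.0256916  0.029     ]
[ 0.4901572  -0.04692986  0.029     ]
[ 0.46474882 -0.0525006   0.029     ]
```

Request:
{"op": "servo_tool", "data": {"steps": [[60, 0, 0, -0.2, 0, 0, 0.02], [60, 0, 0, -0.15, 0, 0, 0], [60, 0, 0, -0.1, 0, 0, 0], [60, 0, 0, -0.06, 0, 0, 0], [60, 0, 0, 0, 0, 0, 0], [255, 0, 0, 0, 0, 0, 0], [255, 0, 0, 0, 0, 0, 0], [255, 0, 0, 0, 0, 0, 0], [255, 0, 0, 0, 0, 0, 0], [255, 0, 0, 0, 0, 0, 0], [255, 0, 0, 0, 0, 0, 0], [255, 0, 0, 0, 0, 0, 0]]}}

```text
clock: 15.05
position: [0.4683, -0.0082, 0.0207]
orientation: [179.9, -0.3, 101.2]
ft_force: [-0.7, -0.1, 5.5]
grip_width: 0.0248
gripper_force: 39.9
```

```bash
python3 st.py; python3 - <<'E'
from h import *
import pickle
pickle.dump(vision.get_calibration("wrist"),open("w7.pkl","wb"));save("wrist","w7.png")
cal=pickle.load(open("w7.pkl","rb"))
print([(np.round(r["xy"],1).tolist(),round(r["confidence"],2), np.round(onz("wrist",r["xy"],.016,cal),4).tolist()) for r in spotter.tip_of("wrist","pack_tip")[:3]])
E
```

```text
15.05 q [-13.0588  35.0051  16.8142 123.8364 -24.5691  24.2457  34.709 ] p [ 0.4683 -0.0082  0.0207] y [0.9808 0.195  0.0019] z [ 0.001   0.0049 -1.    ]
[([317.5, 172.9], 0.67, [0.4607, 0.0376, 0.016])]
```

Request:
{"op": "servo_tool", "data": {"steps": [[255, 0, 0, 0.1, 0, 0, 0], [255, 0, 0, 0.2, 0, 0, 0], [255, 0, 0, 0.4, 0, 0, 0], [255, 0, 0, 0.5, 0, 0, 0], [255, 0, 0, 0.6, 0, 0, 0], [255, 0, 0, 0.6, 0, 0, 0], [255, 0, 0, 0.6, 0, 0, 0], [255, 0, 0, 0.4, 0, 0, 0], [255, 0, 0, 0.2, 0, 0, 0], [255, 0, 0, 0, 0, 0, 0]]}}

```text
clock: 15.98
position: [0.4689, -0.0083, 0.2027]
orientation: [179.7, -0.3, 101.3]
ft_force: [0.5, 0.0, -1.1]
grip_width: 0.0251
gripper_force: 39.5
```

```bash
python3 - <<'E'
from h import *
import pickle
np.set_printoptions(precision=1,suppress=True,linewidth=150)
w1=pickle.load(open("w1.pkl","rb")); im=cv2.imread("pics/w1.png"); g=cv2.cvtColor(im,cv2.COLOR_BGR2GRAY)
L=cv2.createLineSegmentDetector().detect(g[105:300,265:415])[0][:,0]+[265,105,265,105]
L=L[np.hypot(L[:,0]-L[:,2],L[:,1]-L[:,3])>22]; print(L[np.argsort(L[:,0])])
S,C=np.sin(.489),np.cos(.489)
st=np.array([.5607,.3402,.0295]); a=-1.4332
u=np.array([np.cos(a)*C,np.sin(a)*C,S]); l=np.array([-np.sin(a),np.cos(a),0]); n=np.cross(u,l)
for nm,dl,h in(("inner floor",-.0155,-.013),("inner top",-.0155,-.007),("outer top",.0155,-.007),("outer floor",.0155,-.013),("out+4",.0195,-.007),("chin",-.0525,-.007)):
    print(nm,[proj("wrist",st+s*u+dl*l+h*n,w1) for s in(.0,.172)])
for r in(140,200,260): print(r,g[r,345:405])
E
```

```text
[[265.5 283.9 340.6 298.2]
 [280.4 278.1 283.4 248.2]
 [284.2 223.1 288.7 186.8]
 [284.7 126.9 273.1 278.2]
 [287.  278.1 299.2 124.5]
 [287.1 184.4 292.1 136.8]
 [288.2 281.4 348.1 285.8]
 [293.5 255.5 290.5 279.5]
 [297.  208.1 295.1 236.9]
 [314.7 255.7 319.  209.3]
 [319.4 206.4 295.7 204.8]
 [322.  209.4 317.6 280.6]
 [325.7 129.3 322.3 187. ]
 [335.6 124.6 399.5 129.6]
 [336.9 130.6 334.2 180.6]
 [352.1 279.4 358.9 129.4]
 [354.4 285.7 376.9 287.2]
 [361.3 159.4 358.1 236.9]
 [378.3 286.8 383.4 134.3]
 [385.4 279.4 389.9 131.9]
 [386.9 131.9 381.9 286.9]
 [389.4 249.4 388.6 279.4]
 [391.6 169.4 391.2 205.6]
 [394.9 286.9 398.8 133.1]
 [403.2 122.8 293.2 114.7]
 [405.1 125.5 413.6 165.5]]
inner floor [array([358., 132.]), array([351.6, 285.1])]
inner top [array([358.7, 130.2]), array([352.4, 285.5])]
outer top [array([385.9, 132. ]), array([381.5, 287.2])]
outer floor [array([384.7, 133.8]), array([380.4, 286.8])]
out+4 [array([389.4, 132.2]), array([385.3, 287.4])]
chin [array([326.2, 128. ]), array([317.4, 283.5])]
140 [119 120 119 119 119 120 119 119 119 119 118 119 119 114 101  96 106 115 119 120 119 119 119 119 119 119 119 119 119 119 119 119 120 119 119 120 119
 119 116 103  86  86 104 116 115 103  95  98 108 115 118 119 118 111  92  76  73  72  73  73]
200 [122 122 122 123 123 123 123 123 123 123 118 108  96  97 110 118 122 123 123 122 123 122 122 122 123 122 122 123 123 122 121 121 123 122 122 122 118
 106  89  89 107 119 117 106  96  95 105 116 121 122 122 116 100  81  70  67  65  65  65  65]
260 [125 126 126 125 126 126 125 123 114 102 101 112 122 125 125 125 125 125 125 125 125 126 126 125 126 124 126 125 125 125 124 124 125 125 120 107  90
  90 110 123 122 112 100  99 108 119 124 124 125 124 119 113 107 101  98  97  99 101 101 102]
```

Request:
{"op": "servo_tool", "data": {"steps": [[255, 0.15, 0.4, 0.03, 0, 0, -0.038], [255, 0.25, 0.6, 0.03, 0, 0, -0.038], [255, 0.25, 0.6, 0.03, -0.103, -0.014, 0], [255, 0.25, 0.6, 0.03, -0.103, -0.014, 0], [255, 0.25, 0.65, 0.03, -0.103, -0.014, 0], [255, 0.25, 0.65, 0.03, -0.103, -0.014, 0], [255, 0.25, 0.65, 0.03, -0.103, -0.014, 0], [255, 0.25, 0.65, 0.03, -0.103, -0.014, 0], [255, 0.15, 0.5, 0, 0, 0, 0], [255, 0, 0, 0, 0, 0, 0], [255, 0, 0, 0, 0, 0, 0]]}}

```text
clock: 16.9
position: [0.5698, 0.259, 0.2096]
orientation: [-179.8, 27.9, 98.2]
ft_force: [-0.1, -1.5, -0.9]
grip_width: 0.025
gripper_force: 39.6
```

```bash
python3 st.py
```

```text
16.9 q [-58.3305  42.3375  36.4153  80.7265   2.6595  73.1359 -20.4954] p [0.5698 0.259  0.2096] y [ 0.9901  0.1403 -0.0029] z [ 0.0631 -0.4637 -0.8838]
```

Request:
{"op": "servo_tool", "data": {"steps": [[255, 0.01, 0.05, -0.2, 0, 0, 0], [255, 0.01, 0.05, -0.35, 0, 0, 0], [255, 0.01, 0.05, -0.4, 0, 0, 0], [255, 0.01, 0.05, -0.4, 0, 0, 0], [255, 0, 0, -0.3, 0, 0, 0], [255, 0, 0, -0.17, 0, 0, 0], [255, 0, 0, 0, 0, 0, 0], [255, 0, 0, 0, 0, 0, 0]]}}

```text
clock: 17.57
position: [0.5725, 0.2655, 0.1215]
orientation: [-180.0, 27.8, 97.8]
ft_force: [0.6, -0.2, -0.5]
grip_width: 0.0248
gripper_force: 39.6
```

```bash
python3 st.py; python3 - <<'E'
from h import *
import pickle
np.set_printoptions(precision=1,suppress=True,linewidth=150)
w=vision.get_calibration("wrist"); im=save("wrist","w8.png"); pickle.dump(w,open("w8.pkl","wb")); s=save("scene","s8.png")
for q in("pack_tip","dock_stop"): print(q,[(np.round(r["xy"],1).tolist(),round(r["confidence"],2)) for r in spotter.tip_of("wrist",q)[:3]])
S,C=np.sin(.489),np.cos(.489)
st=np.array([.5617,.3403,.0295]); a=-1.4332
u=np.array([np.cos(a)*C,np.sin(a)*C,S]); l=np.array([-np.sin(a),np.cos(a),0]); n=np.cross(u,l)
o=cv2.resize(im,(1280,800),interpolation=cv2.INTER_CUBIC)[...,::-1].copy()
for dl,h in((-.0155,-.013),(.0155,-.013),(-.0155,-.007),(.0155,-.007)):
    p=[tuple(int(round(2*v)) for v in proj("wrist",st+q*u+dl*l+h*n,w)) for q in(0,.05)]; cv2.line(o,p[0],p[1],(0,0,255) if h<-.01 else (0,255,0),1); print(p)
print("stop",proj("wrist",st,w)); cv2.imwrite("pics/w8c.png",o[0:600,240:1040])
E
```

```text
17.5667 q [-57.8671  47.744   34.838   84.9532   0.5975  64.3599 -22.8038] p [0.5725 0.2655 0.1215] y [ 0.9909  0.1349 -0.0002] z [ 0.0628 -0.4627 -0.8843]
pack_tip [([316.3, 169.1], 0.74)]
dock_stop [([311.5, 13.2], 0.56)]
[(563, 36), (569, 244)]
[(690, 35), (685, 244)]
[(560, 32), (567, 247)]
[(692, 31), (687, 246)]
stop [312.8  13.3]
```

View pics/w8c.png

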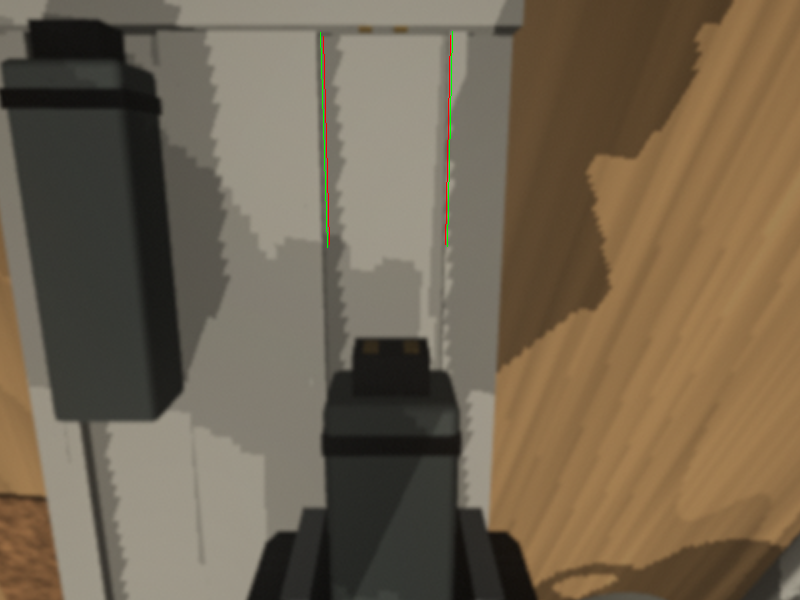

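The lane model overlay sits on the real lane edges (crop columns 322 and 447), and the pack's tip at about (392,355) is centred between them. Descending square to the slope.

Request:
{"op": "servo_tool", "data": {"steps": [[255, 0.005, -0.037, -0.071, 0, 0, 0], [255, 0.01, -0.074, -0.141, 0, 0, 0], [255, 0.01, -0.074, -0.141, 0, 0, 0], [255, 0.01, -0.074, -0.141, 0, 0, 0], [255, 0.005, -0.037, -0.071, 0, 0, 0], [255, 0.0026, -0.0186, -0.035, 0, 0, 0], [255, 0.0026, -0.0186, -0.035, 0, 0, 0], [255, 0, 0, 0, 0, 0, 0], [255, 0, 0, 0, 0, 0, 0]]}}

```text
clock: 18.52
position: [0.5746, 0.2502, 0.0896]
orientation: [-180.0, 27.8, 97.8]
ft_force: [-0.7, -0.4, -1.8]
grip_width: 0.0249
gripper_force: 39.6
```

Request:
{"op": "servo_tool", "data": {"steps": [[255, 0.0013, -0.0093, -0.0177, 0, 0, 0], [255, 0.0013, -0.0093, -0.0177, 0, 0, 0], [255, 0, 0, 0, 0, 0, 0]]}}

```text
clock: 18.77
position: [0.5748, 0.2493, 0.0877]
orientation: [180.0, 27.8, 97.9]
ft_force: [-1.6, 0.1, -1.2]
grip_width: 0.0252
gripper_force: 39.6
```

Request:
{"op": "servo_tool", "data": {"steps": [[255, 0.0013, -0.0093, -0.0177, 0, 0, 0], [255, 0.0013, -0.0093, -0.0177, 0, 0, 0], [255, 0.0013, -0.0093, -0.0177, 0, 0, 0], [255, 0, 0, 0, 0, 0, 0]]}}

```text
clock: 19.1
position: [0.5749, 0.2488, 0.0867]
orientation: [180.0, 27.7, 97.9]
ft_force: [-5.7, 4.2, 12.3]
grip_width: 0.0253
gripper_force: 41.3
```

Request:
{"op": "servo_tool", "data": {"steps": [[255, -0.004, 0.028, 0.053, 0, 0, 0], [255, -0.03, -0.004, 0, 0, 0, 0], [255, 0, 0, 0, 0, 0, 0]]}}

```text
clock: 19.35
position: [0.5735, 0.2492, 0.0878]
orientation: [180.0, 27.8, 97.9]
ft_force: [0.4, -0.0, -0.7]
grip_width: 0.0254
gripper_force: 39.6
```

```bash
python3 st.py; python3 - <<'E'
from h import *
import pickle
np.set_printoptions(precision=1,suppress=True,linewidth=170)
w=vision.get_calibration("wrist"); im=save("wrist","w9.png"); g=cv2.cvtColor(im,cv2.COLOR_RGB2GRAY)
for q in("pack_tip","dock_stop"): print(q,[(np.round(r["xy"],1).tolist(),round(r["confidence"],2)) for r in spotter.tip_of("wrist",q)[:3]])
S,C=np.sin(.489),np.cos(.489)
st=np.array([.5617,.3403,.0295]); a=-1.4332
u=np.array([np.cos(a)*C,np.sin(a)*C,S]); l=np.array([-np.sin(a),np.cos(a),0]); n=np.cross(u,l)
for q in(.03,.045,.06): print(q,[proj("wrist",st+q*u+dl*l+h*n,w) for dl,h in((-.0155,-.013),(-.0155,-.007),(.0155,-.013),(.0155,-.007),(-.0075,.0075),(.0075,.0075))])
for r in(90,110,130,150,180): print(r,g[r,270:360])
E
```

```text
19.35 q [-56.8796  49.2322  34.3378  88.211    0.2997  59.3394 -22.6032] p [0.5735 0.2492 0.0878] y [0.9906 0.1371 0.0007] z [ 0.0646 -0.4617 -0.8847]
pack_tip [([317.7, 169.7], 0.63)]
dock_stop []
0.03 [array([278.6,  87. ]), array([277.2,  87.4]), array([353. ,  86.9]), array([354.4,  87.3]), array([295.1,  88.3]), array([336.5,  88.2])]
0.045 [array([279.8, 123.5]), array([278.4, 125.2]), array([351.9, 123.4]), array([353.2, 125.1]), array([295.9, 129.9]), array([335.8, 129.9])]
0.06 [array([280.9, 157.8]), array([279.6, 160.8]), array([350.8, 157.8]), array([352.1, 160.7]), array([296.6, 168.8]), array([335.1, 168.8])]
90 [160 159 160 147 116  93 105 117 121 121 121 121 121 121 121 120 121 130 145 157 159 160 160 160 160 160 161 160 159 160 160 160 161 160 160 160 161 161 160 160 161 160
 159 159 159 160 160 160 160 160 161 160 161 160 160 160 160 159 160 160 161 160 159 160 153 138 125 120 119 119 120 119 120 119 120 114 101  95  93  92  90  81  76  93
 111 119 120 120 119 120]
110 [159 159 160 158 144 111  96 108 120 121 121 120 120 120 127 140 153 159 160 160 160 160 160 160 1
[... 669 characters left out ...]
9  89  94  94  94  95 100 113 126 131 133 135 139 144 145 146 147 147 146 147 148 154 156 157 157 156 153 142 128 122 120 120 119 120 120
 119 120 120 120 120 120 120 120 121 120 120 121 120 120 120 119 121 119 120 120 120 120 119 120 119 119 119 119 120 114 103  94  92  92  92  91  89  79  79 100 116 120
 120 120 121 120 119 121]
180 [133 133 133 133 133 132 121  94  78  85  91  92  91  92  91  92  92  92  96  98 102 103  99  94  87  71  48  31  26  26  26  25  25  27  25  25  26  24  26  24  25  25
  24  25  25  24  25  24  24  24  24  25  24  23  24  25  24  24  25  23  24  25  23  25  42  68  85  90  90  91  90  90  91  90  90  90  90  88  77  70  79  89  90  90
  91  90  90  91  91  91]
```

The earlier −x side force matches the profile: the pack was about 2 mm toward the outer wall. I'm shifting another 0.7 mm and descending again.

Request:
{"op": "servo_tool", "data": {"steps": [[255, -0.014, -0.002, 0, 0, 0, 0], [255, 0.0013, -0.0093, -0.0177, 0, 0, 0], [255, 0.0013, -0.0093, -0.0177, 0, 0, 0], [255, 0, 0, 0, 0, 0, 0]]}}

```text
clock: 19.83
position: [0.5729, 0.2484, 0.0867]
orientation: [180.0, 27.8, 97.8]
ft_force: [-1.9, 2.7, 5.6]
grip_width: 0.0254
gripper_force: 40.5
```

Request:
{"op": "servo_tool", "data": {"steps": [[255, 0.0013, -0.0093, -0.0177, 0, 0, 0], [255, 0, 0, 0, 0, 0, 0]]}}

```text
clock: 20.0
position: [0.573, 0.2485, 0.0866]
orientation: [179.9, 27.7, 97.8]
ft_force: [-3.6, 4.7, 12.3]
grip_width: 0.0253
gripper_force: 41.3
```

Request:
{"op": "servo_tool", "data": {"steps": [[255, -0.0013, 0.0093, 0.0177, 0, 0, 0], [255, 0, 0, 0, 0, 0, 0], [110, 0, 0, 0, 0, 0, 0], [110, 0, 0, 0, 0, 0, 0], [110, 0, 0, 0, 0, 0, 0], [110, 0, 0, 0, 0, 0, 0], [110, 0, 0, 0, 0, 0, 0], [110, 0, 0, 0, 0, 0, 0]]}}

```text
clock: 20.67
position: [0.5728, 0.2479, 0.0859]
orientation: [-180.0, 27.8, 97.8]
ft_force: [0.1, -1.2, 0.2]
grip_width: 0.0485
gripper_force: 0.0
```

```bash
python3 st.py; python3 - <<'E'
from h import *
w=vision.get_calibration("wrist"); im=save("wrist","w10.png"); save("scene","s10.png")
st=np.array([.5607,.3402,.0295]); a=-1.4332;S,C=np.sin(.489),np.cos(.489)
u=np.array([np.cos(a)*C,np.sin(a)*C,S])
print("stop",proj("wrist",st,w),proj("scene",st),"center exp",proj("wrist",st+.045*u,w),proj("scene",st+.045*u))
for c in("wrist","scene"):
  for q in("pack_tip","pack_center"): print(c,q,[(np.round(r["xy"],1).tolist(),round(r["confidence"],2)) for r in spotter.tip_of(c,q)[:4]])
  for r in spotter.regions_of(c,"pack_center")[:4]: print(r["bbox"],r["confidence"])
E
```

```text
20.6667 q [-56.8465  49.3021  34.3183  88.467    0.2794  59.0713 -22.6156] p [0.5728 0.2479 0.0859] y [ 0.9907  0.1364 -0.    ] z [ 0.0636 -0.4622 -0.8845]
stop [315.40730529  -2.08313837] [425.08849372 275.00946402] center exp [315.58380704 127.67513612] [412.50451387 264.38349286]
wrist pack_tip []
wrist pack_center [([317.8, 127.5], 0.97)]
[274.7, 0.0, 82.7, 246.4] 0.75
[317.3, 379.4, 25.7, 11.9] 0.56
scene pack_tip [([424.6, 275.1], 0.89), ([267.7, 199.2], 0.62)]
scene pack_center [([414.1, 261.9], 0.65), ([270.2, 212.4], 0.63), ([291.5, 262.8], 0.27)]
[266.1, 200.8, 9.6, 21.4] 0.63
[399.8, 248.7, 27.9, 28.5] 0.53
```

The pack slid to the stop: its scene tip is at (424.6,275.1) against an expected (425.1,275.0). Retreating square to the slope.

Request:
{"op": "servo_tool", "data": {"steps": [[110, -0.005, 0.037, 0.071, 0, 0, 0], [110, -0.01, 0.074, 0.141, 0, 0, 0], [110, -0.02, 0.148, 0.28, 0, 0, 0], [110, -0.02, 0.148, 0.28, 0, 0, 0], [110, -0.02, 0.148, 0.28, 0, 0, 0], [110, -0.02, 0.148, 0.28, 0, 0, 0], [110, -0.02, 0.148, 0.28, 0, 0, 0], [110, -0.02, 0.148, 0.28, 0, 0, 0], [110, 0, 0, 0.2, 0, 0, 0], [110, 0, 0, 0, 0, 0, 0], [110, 0, 0, 0, 0, 0, 0]]}}

```text
clock: 21.98
position: [0.5663, 0.2976, 0.1911]
orientation: [179.9, 27.8, 97.8]
ft_force: [-0.1, -0.1, -0.1]
grip_width: 0.0486
gripper_force: 0.0
```

```bash
python3 st.py; python3 - <<'E'
from h import *
w=vision.get_calibration("wrist"); save("wrist","w11.png"); save("scene","s11.png"); save("top","t11.png")
st=np.array([.5607,.3402,.0295]); a=-1.4332;S,C=np.sin(.489),np.cos(.489)
u=np.array([np.cos(a)*C,np.sin(a)*C,S]); l=np.array([-np.sin(a),np.cos(a),0])
for n,p in(("stop",st),("centre",st+.045*u),("charging",st+.045*u-.068*l)): print(n,*[proj(c,p,w if c=="wrist" else None).round(1) for c in("wrist","scene","top")])
for c in("wrist","scene","top"):
  for q in("pack_tip","pack_center","charging_center"): print(c,q,[(np.round(r["xy"],1).tolist(),round(r["confidence"],2)) for r in spotter.tip_of(c,q)[:4]])
E
```

```text
21.9833 q [-59.8471  44.9469  35.7015  78.1585   1.2066  74.1541 -23.0611] p [0.5663 0.2976 0.1911] y [0.9907 0.1362 0.0011] z [ 0.0644 -0.4616 -0.8848]
stop [314.9  26.9] [425.1 275. ] [211.9 205.9]
centre [315.1  98.3] [412.5 264.4] [222.3 203.4]
charging [216.8  98.5] [421.1 248.8] [225.1 223.5]
wrist pack_tip [([316.7, 25.9], 0.81), ([324.7, 383.0], 0.6)]
wrist pack_center [([325.6, 355.6], 0.6)]
wrist charging_center [([217.8, 102.5], 0.58)]
scene pack_tip [([270.8, 200.1], 0.75), ([425.6, 275.6], 0.55)]
scene pack_center [([415.4, 262.3], 0.86), ([272.4, 211.2], 0.63), ([271.0, 160.1], 0.32)]
scene charging_center [([422.0, 244.7], 0.75)]
top pack_tip [([213.3, 203.0], 0.68), ([362.5, 171.9], 0.52)]
top pack_center [([226.8, 204.7], 0.74), ([361.2, 178.9], 0.49), ([183.5, 248.1], 0.24)]
top charging_center [([224.4, 226.6], 0.72)]
```

All three views put the tip at the stop, and the charging pack hasn't moved. Handing in.

```bash
python3 -c "
from plant import env
print(env.sign_off())"
```

```text
the job is handed in; nothing more can be done
None
```

The long pack was laid flat on the mat, let go, regrasped across its sides and released in the empty lane, and it slid down to rest with its contacts at the stop within camera accuracy; I handed the job in at about 22 s and got no verdict back.

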